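# Switch on the stall's supply with the deep isolator key

## Robot

A 6-joint arm with a two-finger parallel gripper is mounted at the origin on the work surface. World frame = base frame: x ahead of the robot, y to its left, z up, the work surface at z = 0. Lengths are in mm, angles in degrees, forces in N, time in s.
With the tool pointing down it reaches from about 350 to 850 mm from the base axis. Payload 8.1 kg.
Tool frame: the origin (TCP) lies between the finger pads; the fingertips stand 22 mm ahead of it and the grasp point (between the pads) lies 3 mm ahead of it; z points along the fingers, y is the line along which they close (so a half turn about z gives the same grasp; the last joint's range is limited). The gripper opens to 85 mm and grips with 20 to 120 N. Pads are 22 mm wide; open, the fingers measure 114 mm over their backs; the gripper's body (76 mm by 85 mm) begins 54 mm behind the grasp point. The pads swing forward as they close: fully open they stand 13 mm farther back than shut.
Start: joints at [69.649, 7.471, 85.268, -0, 87.261, -4.893], TCP at [159.901, 578.305, 253.292] pointing down, gripper open.
Joint ranges: [-169.43, 169.43], [-51.17, 129.36], [1.28, 143.12], [-76.62, 256.62], [0, 156.53], [-152.29, 152.29]. Speed limits (degrees/s): [136.94, 136.94, 159.86, 180, 180, 180].

## Interface

Orientations are given as [roll, pitch, yaw] about the fixed x, y, z axes, in that order (R = Rz(yaw) Ry(pitch) Rx(roll)).
In Python, from bench import sense, snapshot, calibration, hand_in gives the robot as it stands.
- The arm moves only by the shell command python3 -m crank 'ROWS' [FORCE]. ROWS is JSON, a list of rows, each a list of 5 numbers: the shift along the tool's x, y, z in cm, then the turn about the tool's z in rad, then the finger opening in cm, from 0 to 8.54. A call has 1 to 20 rows; each row is the pose to reach, as a shift and turn from the pose commanded when the call began, along the tool's axes at that moment; what a row does not reach only later rows make up. A row lasts 1/10 s, in which the tool goes at most 50 mm and 8.59 degrees, less where a joint would pass 70% of its speed; a pose out of reach is approached as far as the arm can. A call with a gripper value outside its range is refused whole. The fingers move at their own pace and stop on an object; FORCE is the grip in N (left out, the last holds). Time passes only in rows, so rows that repeat a pose let the fingers close. It gives the time, the measured TCP pose, the force, the opening and the grip force at its end, in the units of the state.
- sense(): the state, without advancing time (a new reading comes with each control period).
- snapshot(name): name is "scene" or "top" or "wrist"; returns (picture, depth): 420x560x3 uint8, red, green, blue; 420x560 float32, mm along the optical axis (not along the pixel's ray), 0 where there is no reading.
- calibration(name): a dict with "fovy" (degrees; the focal length in pixels is half the picture's height over the tangent of half this angle, whatever the lens; pixels are square), "cx", "cy" (the principal point, pixels), "rvec" (rotation vector, rad) and "tvec" (3), from world to camera coordinates, as OpenCV has them; the wrist camera has in their place "tool_from_camera" (4x4, takes a point from camera to tool coordinates, whose origin is the TCP and whose axes are the flange's). Camera axes: x right, y down, z forward; pixel columns grow to the right and rows downward; lengths in mm; the calibration is good to about 2 mm. A picture is of the moment at which its call begins: read the wrist's pose just before it. calibration takes no time and is no camera call.
- hand_in(): hands the job in; it is judged then, once.
The state is a dict: "time": time; "joint_pos": joint angles; "qd": joint speeds; "joint_efforts": joint torques, N m; "tool_pos": TCP position; "tcp_rot": TCP orientation; "ft_force": force on the tool from outside, world axes, zero at the start; "wrist_torque": the same for the moment, N m; "finger_gap": finger opening in mm; "grip_force": force on a finger pad.
Only numpy, scipy, OpenCV 4.12 (cv2) and the standard library are available. Lean on these libraries where they do the work, as an engineer would, in place of code of your own. Each camera call takes 0.05 s, during which the arm holds its last target. There are 200 camera calls.

## Task

Open the parts stall for the day: take the red T-key out of its yellow holder tube, lower it down the guard tube of the grey supply box until its socket sits fully home over the square stem at the bottom, and turn it clockwise, seen from above, until the isolator is fully on and the cover window is all red. The square stands askew, at an angle nobody knows, so find it by feel, press and turn gently and do not force it down or against the stop; then draw the key out, stand it back in its holder tube and let go, without disturbing the goods lying about.

Things in the scene. Friction and masses are not known exactly. Their poses are not given: they have to be found in the camera images.
- key: loose T-key, 175 mm tall, 0.2 to 0.4 kg, standing upright in the holder at the start. Origin: centre of its lower end; z up the shaft. 0 to 23 mm: steel socket, open downwards, square bore 13.5 mm wide, 23 mm deep, sides along the key's x and y, outside about 27 mm across; then a 14 mm round shaft with the crossbar on top. Any quarter turn of the key fits the stem as well.
- key_bar (a point): centre of the key's red crossbar, 165 mm above the key's lower end; bar 100 mm long along the key's x, 18 mm wide (y), 20 mm tall (155 to 175 mm above the lower end); axes as the key's
- holder: yellow upright holder tube on a 90 x 90 mm dark steel base plate 8 mm thick, screwed down. Origin: centre of the plate's underside. The tube is open at the top, bore 33 mm, flared at the mouth to 45 mm; its floor is the top of the plate, 8 mm above the counter, and the key stands on it.
- holder_mouth (a point): centre of the holder tube's mouth, 68 mm above the counter
- isolator: grey steel supply box, 140 mm (x) by 160 mm (y) by 110 mm tall, screwed to the counter by feet 22 mm wide along its two y sides. Origin: centre of its underside, on the axis of the guard tube. In the middle of the cover a brass ring marks the mouth of the upright steel guard tube, bore 33 mm; the square stem stands on the tube's axis at the bottom.
- mouth (a point): centre of the guard tube's mouth on top of the box, 113 mm above the counter
- stem_top (a point): top centre of the brass stem, 35 mm above the counter; axes as the box's, not the stem's. 12 mm square, the top 4 mm tapered to 7 mm. Clamped on its shaft askew, at any angle: its flats line up with neither box nor switch reading, are not measured and must be found by feel within a quarter turn. The socket slides on up to about 0.13 rad off the flats and has that play either way before it drives.
- stem_foot (a point): centre of the stem's shoulder (a steel disc) at the bottom of the guard tube, 15 mm above the counter; axes as the box's. The key is fully home when its lower end rests here; when the socket does not match the square, the key's lower end stops 13 mm or more above it.
- window (a point): middle of the 18 x 24 mm indicator window in the cover, 44 mm from the tube's axis along the box's x; the flag under it is green with the isolator off, red with it on and white between
- switch (a joint): angle of the isolator and its stem, rad: about 0 is off (green), growing as the stem turns clockwise seen from above, to a hard stop at 1.047 (60 degrees), which is on (red). It takes about 0.14 N m to turn and stays where it is left. Bear on it with less than about 0.35 N m, against the stop too, and push down on it with less than about 20 N.
- bowl: empty blue plastic bowl, 120 mm across, 38 mm tall, loose; origin at the centre of its underside. Leave it alone.
- dish: empty black plastic dish, 130 mm across, 30 mm tall, loose; origin at the centre of its underside. Leave it alone.
- can_a: blue electrolytic capacitor can standing upright, 35 mm across, 58 mm tall, loose; origin at the centre of its underside. Leave it alone.
- can_b: black electrolytic capacitor can standing upright, 35 mm across, 58 mm tall, loose; origin at the centre of its underside. Leave it alone.
Mind the look-alikes: they are no part of the job. Leave any turquoise look-alike of the key alone.

How it is judged (in metres and radians):
On the way, in this order (a step that is already met when the one before it is completed fails the run):
1. the key's socket is fully home on the square stem, the isolator not yet on (z of key in the frame of stem_foot below 0.005 m and horizontal distance between key and stem_foot below 0.004 m and value of joint switch below 0.8 rad), for 0.1 s.
2. the isolator is turned fully on with the key still on the stem (value of joint switch above 0.99 rad and z of key in the frame of stem_foot below 0.014 m and horizontal distance between key and stem_foot below 0.005 m), for 0.1 s.
At the end, for the whole second after the job is handed in: The isolator reads on (switch above 0.99 rad of 1.047), and the key stands at rest in its holder tube, let go: its lower end within 5 mm of the tube's floor and 8 mm of the tube's axis, leaning less than 0.12 rad (value of joint switch above 0.99 rad and horizontal distance between key and holder below 0.008 m and z of key in the frame of holder below 0.013 m and angle between key's own z axis and vertical below 0.12 rad and linear speed of key below 0.02 m/s and contact force between the fingers and key below 0.1 N); the robot touches nothing.
It fails at once if the key is forced down: more than 40 N between the key and the supply box while the socket is not yet home on the square (contact force between key and isolator above 40 N and z of key in the frame of stem_foot above 0.006 m).
It fails at once if the key is forced on the stem or against its stop: more than 80 N of contact in all between the key and the supply box (turning the switch freely makes about 25 N) (contact force between key and isolator above 80 N).
It fails at once if the goods on the counter are disturbed (moved more than 15 mm) (distance of any of bowl, dish, can_a, can_b from where it was at the start of the episode above 0.015 m).
It also fails if it takes over 67 s, if anything falls off the work surface, if the arm or the gripper's body presses on something with over 40 N, if the wrist force passes 120 N, or if a joint passes its speed limit or range.

## Working session

There is one attempt and no reset: what is moved stays moved. The work goes in short steps, Python scripts to look and compute and a shell command to move; the robot and the scene stay as the last step left them, time stands still between calls to the robot, and variables do not carry over. Pictures are saved under pics/ and viewed, at most 10 in all, crops included, and the job is handed in when it is done.

```bash
ls; mkdir -p pics; python3 - <<'E'
from bench import *
import cv2,numpy as np
s=sense();print(s)
ims=[]
for n in("scene","top"):
    p,d=snapshot(n);np.savez(f"pics/{n}0.npz",p=p,d=d);cv2.imwrite(f"pics/{n}0.png",cv2.cvtColor(p,cv2.COLOR_RGB2BGR));print(n,calibration(n))
print(calibration("wrist"))
E
```

```text
pics
{'time': 0.0, 'joint_pos': array([ 6.96497686e+01,  7.51430144e+00,  8.53280668e+01,  1.14801198e-03,
        8.72615383e+01, -4.89310822e+00]), 'qd': array([-0.06751258,  0.02430682, -0.06906035,  0.03742409,  0.00967214,
        0.04346353]), 'joint_efforts': array([-3.23936465e-04, -5.69392061e+01, -5.00551558e+01, -3.83915203e-04,
        1.52707152e-02, -2.05384407e-05]), 'tool_pos': array([159.7089315 , 577.8374614 , 252.26442229]), 'tcp_rot': array([-1.79896570e+02, -1.00053440e-02,  1.64542812e+02]), 'ft_force': array([-1.08116188,  0.15033617, -0.82870976]), 'wrist_torque': array([0.01305806, 0.08525554, 0.0369762 ]), 'grip_force': 0.0, 'finger_gap': 85.18121523746201}
scene {'fovy': 50.06516410218469, 'cx': 281.73287245525523, 'cy': 206.92707370570395, 'rvec': array([ 2.33424277,  0.82218164, -0.29630639]), 'tvec': array([-448.95459838, -189.37420604, 1465.34349495])}
top {'fovy': 44.85110838650894, 'cx': 282.27080569923527, 'cy': 211.21994249088166, 'rvec': array([ 2.13044709, -2.17473326,  0.13551979]), 'tvec': array([  17.90710543,  567.82463659, 1611.09318584])}
{'fovy': 62.09585717029678, 'cx': 286.12044930125455, 'cy': 201.9418791067479, 'tool_from_camera': array([[ 2.07066800e-04, -9.59210981e-01, -2.82691088e-01,
         7.17618162e+01],
       [ 9.99999901e-01,  8.71070096e-05,  4.36917838e-04,
         3.21120869e-01],
       [-3.94472013e-04, -2.82691150e-01,  9.59210904e-01,
        -1.21440999e+02],
       [ 0.00000000e+00,  0.00000000e+00,  0.00000000e+00,
         1.00000000e+00]])}
```

View pics/scene0.png

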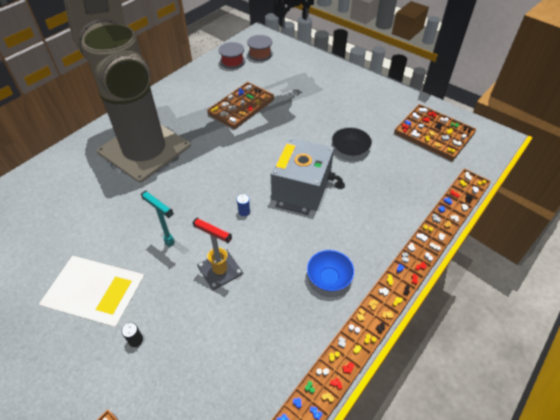

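View pics/top0.png

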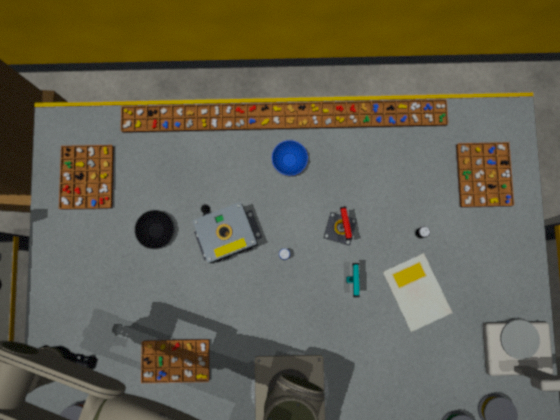

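The scene picture shows the red T-key in the yellow tube on a dark plate at (215,245) in the scene view, which is (345,225) in the top view. The turquoise look-alike stands at (160,220), or (355,280) from the top. The box is at (302,172), or (225,233) from the top. The red key is the one meant, because it is red and stands in the yellow holder tube. I'll measure now and confirm it in a crop.

```bash
cat > h.py <<'E'
import cv2,numpy as np
from bench import *
from scipy.spatial.transform import Rotation as R
def cam(n,s=None):
    c=calibration(n);f=210/np.tan(np.radians(c["fovy"])/2)
    if n=="wrist":
        T=np.array(c["tool_from_camera"]);Rt=R.from_euler('xyz',s["tcp_rot"],degrees=True).as_matrix()
        Rw=Rt@T[:3,:3];o=Rt@T[:3,3]+s["tool_pos"]
    else:
        Rw=cv2.Rodrigues(c["rvec"])[0].T;o=-Rw@c["tvec"]
    return f,c["cx"],c["cy"],Rw,o
def ray(C,uv,z):
    f,cx,cy,Rw,o=C;uv=np.atleast_2d(uv)
    d=np.c_[(uv[:,0]-cx)/f,(uv[:,1]-cy)/f,np.ones(len(uv))]@Rw.T
    return o+d*((z-o[2])/d[:,2])[:,None]
def pts(C,m,dep):
    f,cx,cy,Rw,o=C;v,u=np.nonzero(m&(dep>0));d=dep[v,u]
    return (np.c_[(u-cx)/f,(v-cy)/f,np.ones(len(u))]*d[:,None])@Rw.T+o
def blobs(m,amin=15):
    n,l,st,ce=cv2.connectedComponentsWithStats(m.astype(np.uint8))
    return [(st[i,4],ce[i].round(1),l==i) for i in np.argsort(-st[:,4]) if i and st[i,4]>=amin]
def hsv(p): return cv2.cvtColor(p,cv2.COLOR_RGB2HSV).astype(int)
def red(p):
    h=hsv(p);return ((h[...,0]<8)|(h[...,0]>172))&(h[...,1]>150)&(h[...,2]>90)
E
python3 - <<'E'
from h import *
for n,box in(("top",(310,190,380,260)),("scene",(180,205,250,290))):
    z=np.load(f"pics/{n}0.npz");p,d=z["p"],z["d"];C=cam(n);h=hsv(p)
    H,S,V=h[...,0],h[...,1],h[...,2]
    x0,y0,x1,y1=box;w=np.zeros(H.shape,bool);w[y0:y1,x0:x1]=1
    a,c,m=blobs(red(p)&w)[0];r=cv2.minAreaRect(np.argwhere(m)[:,::-1].astype(np.float32))
    print(n,"bar",a,c,r,ray(C,[c],183 if n=="top" else 175),"\n depth",np.median(pts(C,m,d),0))
    q=cv2.boxPoints(r);print(ray(C,q,183).round(0)[:,:2].tolist())
    if n=="top":
        g=(H>45)&(H<85)&(S>90)&(V>50);w2=np.zeros(H.shape,bool);w2[200:270,185:265]=1
        for a,c,m in blobs(g&w2)[:3]:print("green",a,c,ray(C,[c],112))
        b=(H>10)&(H<24)&(S>90)&w2
        for a,c,m in blobs(b)[:3]:print("brass",a,c,ray(C,[c],113))
        k=(V<75)&w
        for a,c,m in blobs(k)[:3]:print("plate",a,c,ray(C,[c],8))
z=np.load("pics/top0.npz");t=z["p"][185:300,310:380];u=z["p"][195:275,180:270]
cv2.imwrite("pics/crop1.png",cv2.cvtColor(np.hstack([cv2.resize(t,(365,600),interpolation=2),cv2.resize(u,(430,600),interpolation=2)]),4))
E
```

```text
top bar 185 [345.8 222.9] ((345.7115173339844, 222.5576934814453), (30.005769729614258, 6.6679487228393555), 78.69007110595703) [[ 510.53292175 -180.05950828  183.        ]] 
 depth [ 509.94216376 -179.7228907   183.4331156 ]
[[554.0, -163.0], [557.0, -182.0], [470.0, -197.0], [466.0, -177.0]]
green 44 [219.1 218.3] [[540.33038952 201.38825701 112.        ]]
brass 149 [224.  231.4] [[499.36259808 186.3642171  113.        ]]
plate 220 [335.7 229.6] [[ 507.41332809 -167.61022785    8.        ]]
plate 129 [353.  223.9] [[ 525.00934077 -224.99404899    8.        ]]
plate 17 [340.8 225.4] [[ 520.89513272 -184.80287244    8.        ]]
scene bar 255 [210.9 228.9] ((210.80001831054688, 228.9000244140625), (35.329872131347656, 7.155416965484619), 26.56505012512207) [[ 508.11678631 -176.47953661  175.        ]] 
 depth [ 513.30944854 -180.51940381  183.41897877]
[[472.0, -196.0], [464.0, -178.0], [553.0, -165.0], [560.0, -183.0]]
```

View pics/crop1.png

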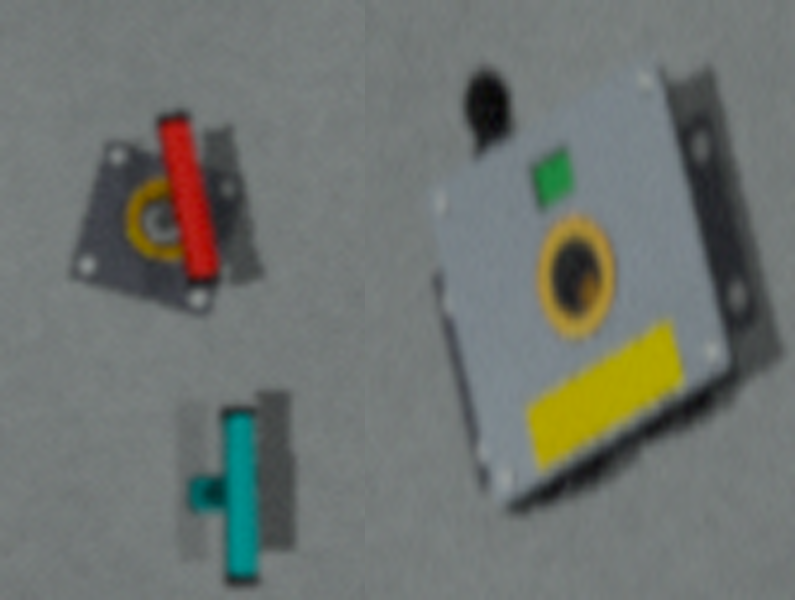

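The crop confirms the red key standing in the yellow tube (left, top); the turquoise one beside it stands free. The box has a green window, a brass ring at about (575,275) in the crop, and a black knob beyond it. I'm moving above the key with the tool's x along the bar.

```bash
python3 -m crank '[[-12,-7,-6,0.15,8.5],[-24,-14,-6,0.3,8.5],[-33.4,-19.6,-6,0.45,8.5],[-35,-24,-6,0.6,8.5],[-37,-28.5,-6,0.75,8.5],[-39,-33,-6,0.9,8.5],[-41,-37,-6,1.05,8.5],[-43,-41,-6,1.2,8.5],[-45,-45,-6,1.35,8.5],[-47,-49,-6,1.5,8.5],[-49,-53,-6,1.65,8.5],[-51,-57,-6,1.8,8.5],[-52.5,-60,-6,1.95,8.5],[-53.9,-63.7,-6,2.1,8.5],[-53.9,-63.7,-6,2.25,8.5],[-53.9,-63.7,-6,2.4,8.5],[-53.9,-63.7,-6,2.55,8.5],[-53.9,-63.7,-6,2.697,8.5],[-53.9,-63.7,-6,2.697,8.5],[-53.9,-63.7,-6,2.697,8.5]]' 30
python3 - <<'E'
from h import *
s=sense();print(s["tool_pos"],s["tcp_rot"],s["time"],s["ft_force"],s["joint_pos"])
p,d=snapshot("wrist");C=cam("wrist",s)
cv2.imwrite("pics/w1.png",cv2.cvtColor(p,4));np.savez("pics/w1.npz",p=p,d=d)
a,c,m=blobs(red(p))[0];r=cv2.minAreaRect(np.argwhere(m)[:,::-1].astype(np.float32))
P=pts(C,m,d);P=P[P[:,2]>np.median(P[:,2])-5];print(a,c,r,ray(C,[c],183),np.median(P,0),ray(C,cv2.boxPoints(r),183))
r2=cv2.minAreaRect(P[:,:2].astype(np.float32));print(r2)
E
```

```text
time: 2.1
tool_pos: [509.4, -178.9, 312.8]
tcp_rot: [-179.9, 0.0, 10.3]
ft_force: [0.2, 0.6, 1.0]
finger_gap: 85.1
grip_force: 0.0
[ 509.36939396 -178.86590108  312.80362241] [-1.79944538e+02  4.19599488e-02  1.02557040e+01] 2.1 [0.15461086 0.59437994 1.02802666] [-2.48044556e+01 -2.81608589e+00  8.96715893e+01  2.13286594e-02
  9.32107021e+01  5.49410429e+01]
2488 [284.  192.7] ((283.3793640136719, 194.38299560546875), (24.720123291015625, 115.1815414428711), 2.14758563041687) [[ 514.13871717 -175.94937749  183.        ]] [ 515.13902563 -176.16043639  183.4907073 ] [[ 465.12126743 -172.69508452  183.        ]
 [ 553.56965791 -161.06131698  183.        ]
 [ 556.06414516 -178.47354294  183.        ]
 [ 467.8058849  -191.88715562  183.        ]]
((510.8827819824219, -177.0255889892578), (89.17910766601562, 17.677892684936523), 9.673075675964355)
```

View pics/w1.png

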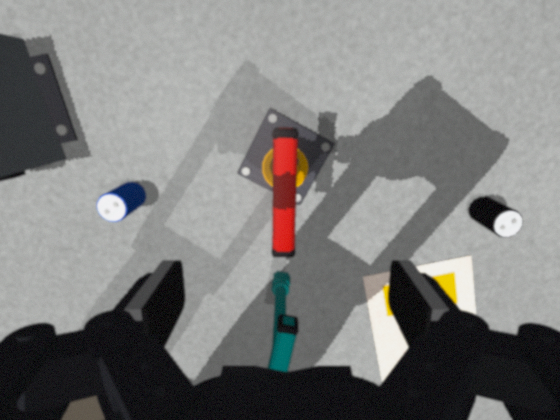

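The wrist view shows the bar centre at about (284,193), the holder plate's screws around (286,158), and the blue can at (113,205). The can is well clear of the fingers. Going down to grasp the bar.

```bash
python3 - <<'E'
from h import *
z=np.load("pics/w1.npz");p,d=z["p"],z["d"];C=cam("wrist",sense());h=hsv(p)
q=[(272,118),(326,146),(298,198),(246,171)]
print("plate",ray(C,q,8).mean(0))
m=(h[...,0]>16)&(h[...,0]<30)&(h[...,1]>130)&(h[...,2]>70);m[:,350:]=0
a,c,b=blobs(m)[0];P=pts(C,b,d);print(a,c,P.min(0),P.max(0));T=P[P[:,2]>60];print(len(T),cv2.minEnclosingCircle(T[:,:2].astype(np.float32)))
P=pts(C,red(p),d);P=P[P[:,2]>175];print(cv2.fitLine(P[:,:2].astype(np.float32),2,0,.01,.01).ravel())
E
python3 -m crank '[[0.19,-0.16,4,0,8.5],[0.19,-0.16,8,0.02,7],[0.19,-0.16,11,0.02,5],[0.19,-0.16,13,0.02,5],[0.19,-0.16,13.7,0.02,5],[0.19,-0.16,13.7,0.02,5],[0.19,-0.16,13.7,0.02,1],[0.19,-0.16,13.7,0.02,1],[0.19,-0.16,13.7,0.02,1],[0.19,-0.16,13.7,0.02,1],[0.19,-0.16,13.7,0.02,1],[0.19,-0.16,13.7,0.02,1]]' 30
```

```text
plate [ 510.7433882  -176.80447571    8.        ]
312 [301.3 168.2] [ 480.09788015 -205.6605035     8.35455046] [ 533.22749436 -181.87054782  181.81666595]
272 ((513.6632690429688, -189.38754272460938), 19.822368621826172)
[ 9.8723286e-01  1.5928364e-01  5.1367493e+02 -1.7563287e+02]
time: 3.35
tool_pos: [512.3, -177.7, 178.3]
tcp_rot: [179.9, -0.2, 8.9]
ft_force: [-0.3, 1.3, 7.3]
finger_gap: 17.2
grip_force: 32.3
```

```bash
python3 -m crank '[[0,0,-1,0,1],[0,0,-3,0,1],[0,0,-5.5,0,1],[0,0,-8,0,1],[0,0,-10.5,0,1],[0,-0.5,-13,0,1],[0,-2,-15,-0.1,1],[0,-5,-15,-0.2,1],[0,-8.5,-15,-0.3,1],[0,-12,-15,-0.4,1],[0,-15.5,-15,-0.5,1],[0,-19,-15,-0.6,1],[0,-22.5,-15,-0.7,1],[0,-26,-15,-0.716,1],[0,-29,-15,-0.716,1],[0,-31,-15,-0.716,1],[0,-32.2,-15,-0.716,1],[0,-32.2,-15,-0.716,1],[0,-32.2,-15,-0.716,1]]' 35
python3 - <<'E'
from h import *
s=sense();print(s["tool_pos"],s["tcp_rot"],s["time"],s["ft_force"],s["wrist_torque"],s["joint_pos"])
p,d=snapshot("wrist");C=cam("wrist",s)
cv2.imwrite("pics/w2.png",cv2.cvtColor(p,4));np.savez("pics/w2.npz",p=p,d=d,**{k:s[k] for k in("tool_pos","tcp_rot")})
h=hsv(p);H,S,V=h[...,0],h[...,1],h[...,2]
for a,c,m in blobs((H>10)&(H<24)&(S>90)&(V>60),60)[:4]:
    r=cv2.fitEllipse(cv2.convexHull(np.argwhere(m)[:,::-1].astype(np.float32)));print("brass",a,c,r,ray(C,[r[0]],113))
for a,c,m in blobs((H>45)&(H<85)&(S>90)&(V>50),60)[:3]:print("green",a,c,ray(C,[c],112))
E
```

```text
time: 5.25
tool_pos: [461.7, 140.2, 326.4]
tcp_rot: [180.0, 0.0, 49.9]
ft_force: [-0.0, -1.5, -2.9]
finger_gap: 17.4
grip_force: 34.8
[461.6513614  140.20465003 326.37527372] [1.79977679e+02 2.80230911e-02 4.99018345e+01] 5.25 [-0.0137269  -1.48415191 -2.92707044] [-0.04846626 -0.00512126  0.03842304] [ 1.08269617e+01 -1.20274926e+01  9.66969731e+01 -3.51447205e-02
  9.53382038e+01  5.09218544e+01]
brass 3509 [ 21.8 230.5] ((72.14939880371094, 233.32168579101562), (25.157102584838867, 29.739439010620117), 0.0) [[254.80903453 235.85755877 113.        ]]
brass 1410 [467. 316.] ((469.0202941894531, 317.52545166015625), (32.78009033203125, 65.80145263671875), 131.05487060546875) [[ 513.77820161 -112.88680179  113.        ]]
brass 1301 [280.6 108.1] ((280.80377197265625, 108.5062484741211), (53.770652770996094, 55.64322280883789), 176.213134765625) [[499.05158221 192.26259724 113.        ]]
brass 803 [250.9 154.7] ((243.7095184326172, 149.00184631347656), (37.050357818603516, 108.29341888427734), 116.90955352783203) [[447.62103124 186.57288719 113.        ]]
green 564 [304.8  65.7] [[539.63797321 206.72169126 112.        ]]
```

View pics/w2.png

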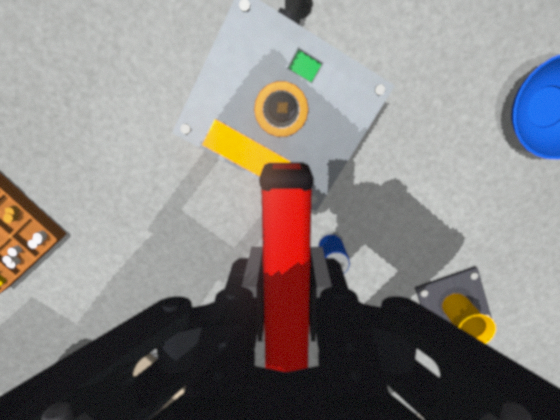

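The view shows the ring at (281,108), the green window at (305,66), and the key firmly held with its far bar end at about (286,165). The ring is 6 mm off in y between this view and the top view, so I'm cross-checking.

```bash
python3 - <<'E'
from h import *
z=np.load("pics/w2.npz");p,d=z["p"],z["d"];s={k:z[k] for k in("tool_pos","tcp_rot")};C=cam("wrist",s)
h=hsv(p);H,S,V=h[...,0],h[...,1],h[...,2]
m=(H>10)&(H<24)&(S>90)&(V>60);b=[m_ for a,c,m_ in blobs(m,60) if np.hypot(*(c-[281,108]))<10][0]
P=pts(C,b,d);print("ring depth",np.median(P,0),P.min(0),P.max(0))
print("holder mouth",ray(C,[(477,328)],68))
Rt=R.from_euler('xyz',s["tcp_rot"],degrees=True).as_matrix()
for uv in((286,163),(286,188)):print("bar far end tool", (Rt.T@(ray(C,[uv],331)[0]-s["tool_pos"])).round(1))
for n in("scene","top"):
    q=np.load(f"pics/{n}0.npz");p,d=q["p"],q["d"];C=cam(n);h=hsv(p);H,S,V=h[...,0],h[...,1],h[...,2]
    m=(H>10)&(H<24)&(S>80)&(V>60);w=np.zeros(H.shape,bool)
    if n=="scene":w[150:170,290:318]=1
    else:w[215:250,205:245]=1
    b=blobs(m&w)[0];r=cv2.fitEllipse(cv2.convexHull(np.argwhere(b[2])[:,::-1].astype(np.float32)))
    print(n,b[0],r,ray(C,[r[0]],113),np.median(pts(C,b[2],d),0))
    # holder tube/plate check
E
```

```text
ring depth [499.37005008 193.18347703 113.58757032] [473.67298541 166.97208558 105.10362934] [523.84129494 216.64087804 115.93945239]
holder mouth [[ 514.13911878 -174.10643351   68.        ]]
bar far end tool [51.5 -0.1 -4.6]
bar far end tool [42.8 -0.1 -4.6]
scene 122 ((302.77386474609375, 159.62423706054688), (12.118833541870117, 17.39950942993164), 92.87300109863281) [[499.98672821 189.86690572 113.        ]] [500.69239798 191.76770472 113.29324709]
top 157 ((223.67503356933594, 231.5055694580078), (15.763572692871094, 16.126117706298828), 86.42691802978516) [[499.05772858 187.36515343 113.        ]] [501.35327564 189.52459519 111.37206456]
```

```bash
python3 -m crank '[[2,0,0,0,1],[4.5,-0.2,0,0,1],[6.3,-0.26,0,0,1],[6.3,-0.26,1.5,0,1],[6.3,-0.26,3,0,1],[6.3,-0.26,3.8,0,1],[6.3,-0.26,3.8,0,1],[6.3,-0.26,4.2,0,1],[6.3,-0.26,4.4,0,1],[6.3,-0.26,4.6,0,1],[6.3,-0.26,4.6,0,1]]' 30; python3 -c "
from bench import *;s=sense();print(s['wrist_torque'])"
```

```text
time: 6.4
tool_pos: [500.2, 190.6, 280.4]
tcp_rot: [180.0, -0.0, 49.9]
ft_force: [-0.4, 0.4, -1.9]
finger_gap: 17.2
grip_force: 34.8
[-0.02774473  0.02722007  0.03679835]
```

```bash
python3 -m crank '[[0,0,0.2,0,1],[0,0,0.4,0,1],[0,0,0.6,0,1],[0,0,0.7,0,1],[0,0,0.7,0,1]]' 30; python3 -c "
from bench import *;s=sense();print(s['wrist_torque'],s['ft_force'])"
```

```text
time: 6.9
tool_pos: [500.0, 190.6, 273.0]
tcp_rot: [-180.0, 0.0, 49.9]
ft_force: [0.0, 0.6, -2.6]
finger_gap: 17.7
grip_force: 34.8
[ 0.03463384 -0.03066041  0.02657516] [ 0.00853496  0.59494981 -2.56671608]
```

```bash
python3 -m crank '[[0,0,0.5,0,1],[0,0,1.2,0,1],[0,0,2,0,1],[0,0,3,0,1],[0,0,4,0,1],[0,0,5,0,1],[0,0,5.5,0,1],[0,0,5.5,0,1]]' 30; python3 -c "
from bench import *;s=sense();print(s['wrist_torque'],s['ft_force'])"
```

```text
time: 7.7
tool_pos: [499.5, 190.4, 216.9]
tcp_rot: [-179.9, 0.1, 49.9]
ft_force: [-0.7, -0.5, -3.1]
finger_gap: 17.4
grip_force: 34.7
[ 0.07175089 -0.04888634 -0.0058165 ] [-0.73966169 -0.46966452 -3.08060716]
```

```bash
python3 -m crank '[[0,0,0.5,0,1],[0,0,0.9,0,1],[0,0,1.1,0,1],[0,0,1.2,0,1],[0,0,1.3,0,1],[0,0,1.3,0,1]]' 30;python3 -m crank '[[0,0,0.1,0,1],[0,0,0.2,0,1],[0,0,0.2,0,1]]'; python3 -m crank '[[0,0,0.1,0,1],[0,0,0.2,0,1],[0,0,0.2,0,1]]'
```

```text
time: 8.3
tool_pos: [500.2, 190.6, 205.3]
tcp_rot: [180.0, -0.0, 49.9]
ft_force: [-1.0, -0.5, -2.2]
finger_gap: 17.5
grip_force: 34.8
time: 8.6
tool_pos: [500.1, 190.6, 203.1]
tcp_rot: [-180.0, 0.0, 49.9]
ft_force: [-0.2, -1.2, -3.5]
finger_gap: 17.1
grip_force: 34.8
time: 8.9
tool_pos: [500.2, 190.7, 201.3]
tcp_rot: [-180.0, -0.0, 49.9]
ft_force: [-0.0, -0.2, -1.9]
finger_gap: 17.5
grip_force: 34.9
```

```bash
python3 -m crank '[[0,0,0.1,0,1],[0,0,0.2,0,1],[0,0,0.2,0,1]]';python3 -m crank '[[0,0,0.1,0,1],[0,0,0.1,0,1]]'; python3 -m crank '[[0,0,0.1,0,1],[0,0,0.1,0,1]]'
```

```text
time: 9.2
tool_pos: [500.1, 190.7, 199.1]
tcp_rot: [-180.0, 0.0, 49.9]
ft_force: [-0.3, 0.8, -2.8]
finger_gap: 17.2
grip_force: 34.9
time: 9.4
tool_pos: [500.1, 190.6, 198.1]
tcp_rot: [-180.0, 0.0, 49.9]
ft_force: [-1.1, 2.0, -3.1]
finger_gap: 17.5
grip_force: 34.9
time: 9.6
tool_pos: [500.1, 190.6, 197.2]
tcp_rot: [-180.0, 0.0, 49.9]
ft_force: [0.1, 0.9, -4.0]
finger_gap: 17.8
grip_force: 35.0
```

```bash
for i in 1 2 3; do python3 -m crank '[[0,0,0.1,0,1],[0,0,0.1,0,1]]'|grep -E "pos|force"; done
```

```text
tool_pos: [500.1, 190.6, 196.2]
ft_force: [0.3, 2.0, -1.9]
grip_force: 35.0
tool_pos: [500.1, 190.6, 195.1]
ft_force: [0.4, 0.6, -2.9]
grip_force: 35.0
tool_pos: [500.1, 190.6, 194.2]
ft_force: [0.0, 1.8, -3.1]
grip_force: 35.0
```

```bash
python3 -m crank '[[0,0,0.1,0,1],[0,0,0.2,0,1],[0,0,0.2,0,1]]';python3 -m crank '[[0,0,0.1,0,1],[0,0,0.2,0,1],[0,0,0.2,0,1]]'
```

```text
time: 10.5
tool_pos: [500.1, 190.6, 192.1]
tcp_rot: [-180.0, 0.0, 49.9]
ft_force: [0.5, 2.5, -2.6]
finger_gap: 17.3
grip_force: 34.9
time: 10.8
tool_pos: [500.1, 190.6, 190.1]
tcp_rot: [-180.0, 0.0, 49.9]
ft_force: [0.5, 1.6, -2.5]
finger_gap: 17.4
grip_force: 35.0
```

```bash
python3 -m crank '[[0,0,0.1,0,1],[0,0,0.2,0,1],[0,0,0.2,0,1]]'; python3 -c "
from bench import *;s=sense();print(s['wrist_torque'],s['ft_force'])"
```

```text
time: 11.1
tool_pos: [500.1, 190.6, 188.1]
tcp_rot: [-180.0, 0.0, 49.9]
ft_force: [-0.0, 1.9, -3.1]
finger_gap: 17.3
grip_force: 35.0
[ 0.61604783  0.07434612 -0.06420702] [-0.04471846  1.86830061 -3.10516242]
```

```bash
python3 -m crank '[[0,0,0.1,0,1],[0,0,0.1,0,1]]';python3 -m crank '[[0,0,0.1,0,1],[0,0,0.1,0,1]]'
```

```text
time: 11.3
tool_pos: [500.1, 190.6, 187.1]
tcp_rot: [-180.0, 0.0, 49.9]
ft_force: [0.2, 1.6, -3.1]
finger_gap: 17.5
grip_force: 35.0
time: 11.5
tool_pos: [500.1, 190.6, 186.2]
tcp_rot: [-180.0, 0.0, 49.9]
ft_force: [0.3, 2.0, -2.2]
finger_gap: 17.5
grip_force: 35.1
```

```bash
python3 -m crank '[[0,0,0.1,0,1],[0,0,0.1,0,1]]'; python3 -c "
from bench import *;s=sense();print(s['wrist_torque'],s['ft_force'])"
```

```text
time: 11.7
tool_pos: [500.2, 190.6, 185.3]
tcp_rot: [180.0, -0.0, 49.9]
ft_force: [-1.2, 1.6, -0.8]
finger_gap: 17.6
grip_force: 35.3
[ 0.49021697  0.18735594 -0.01712191] [-1.20248992  1.55797712 -0.76667267]
```

```bash
python3 -m crank '[[0,0,0.05,0,1],[0,0,0.05,0,1]]';python3 -m crank '[[0,0,0.05,0,1],[0,0,0.05,0,1]]'
```

```text
time: 11.9
tool_pos: [500.4, 190.7, 185.3]
tcp_rot: [180.0, -0.0, 49.9]
ft_force: [-1.4, 2.5, 2.9]
finger_gap: 17.7
grip_force: 35.8
time: 12.1
tool_pos: [500.6, 190.8, 185.2]
tcp_rot: [180.0, -0.1, 49.9]
ft_force: [-1.4, 2.5, 5.9]
finger_gap: 17.5
grip_force: 36.3
```

The key is home: the TCP is at 185.3, where the height bookkeeping puts the lower end at 15 mm. I'm easing the downward pressure and turning clockwise (+ about tool z).

```bash
python3 -m crank '[[0,0,-0.05,0,1],[0,0,-0.05,0.05,1],[0,0,-0.05,0.1,1],[0,0,-0.05,0.15,1],[0,0,-0.05,0.2,1],[0,0,-0.05,0.25,1],[0,0,-0.05,0.3,1],[0,0,-0.05,0.3,1]]' 30; python3 -c "
from bench import *;s=sense();print(s['wrist_torque'],s['tcp_rot'])"
```

```text
time: 12.9
tool_pos: [500.5, 190.7, 185.3]
tcp_rot: [180.0, -0.1, 32.7]
ft_force: [-2.0, 2.0, 5.1]
finger_gap: 17.4
grip_force: 36.1
[0.66739628 0.33977119 0.08282066] [ 1.79989146e+02 -5.16782288e-02  3.26679594e+01]
```

```bash
python3 -m crank '[[0,0,0,0.07,1],[0,0,0,0.14,1],[0,0,0,0.21,1],[0,0,0,0.28,1],[0,0,0,0.35,1],[0,0,0,0.4,1],[0,0,0,0.4,1]]' 30; python3 -c "
from bench import *;s=sense();print(s['wrist_torque'],s['tcp_rot'])"
```

```text
time: 13.6
tool_pos: [500.5, 190.6, 185.3]
tcp_rot: [180.0, -0.1, 9.8]
ft_force: [-0.6, 0.6, 5.5]
finger_gap: 17.6
grip_force: 36.1
[0.32693478 0.27760876 0.04611885] [ 1.79988626e+02 -5.62730189e-02  9.82148315e+00]
```

```bash
python3 -m crank '[[0,0,0,0.06,1],[0,0,0,0.12,1],[0,0,0,0.18,1],[0,0,0,0.22,1],[0,0,0,0.22,1]]' 30; cat > win.py <<'E'
from h import *
s=sense();print("tq",s['wrist_torque'].round(3),"yaw",s['tcp_rot'][2])
for n in("top","scene"):
    p,d=snapshot(n);f,cx,cy,Rw,o=cam(n)
    q=[]
    for w in((540,205,112),(546,207.5,112),(534,202.5,112),(536,213,112),(543,197,112)):
        c=Rw.T@(np.array(w)-o);u,v=int(round(cx+f*c[0]/c[2])),int(round(cy+f*c[1]/c[2]));q.append(p[v,u].tolist())
    print(n,u,v,q)
E
python3 win.py
```

```text
time: 14.1
tool_pos: [500.5, 190.4, 185.2]
tcp_rot: [180.0, -0.0, -2.7]
ft_force: [-1.4, 1.4, 5.0]
finger_gap: 17.1
grip_force: 36.0
tq [0.252 0.361 0.044] yaw -2.739720360867968
top 221 217 [[130, 124, 107], [135, 128, 112], [121, 116, 101], [126, 120, 105], [110, 105, 92]]
scene 317 165 [[192, 40, 38], [186, 57, 59], [169, 68, 71], [96, 80, 85], [223, 61, 60]]
```

```bash
python3 - <<'E'
from h import *
p,d=snapshot("scene");cv2.imwrite("pics/s2.png",cv2.cvtColor(cv2.resize(p[100:220,240:380],(700,600),interpolation=2),4))
E
```

```text
(no output)
```

View pics/s2.png

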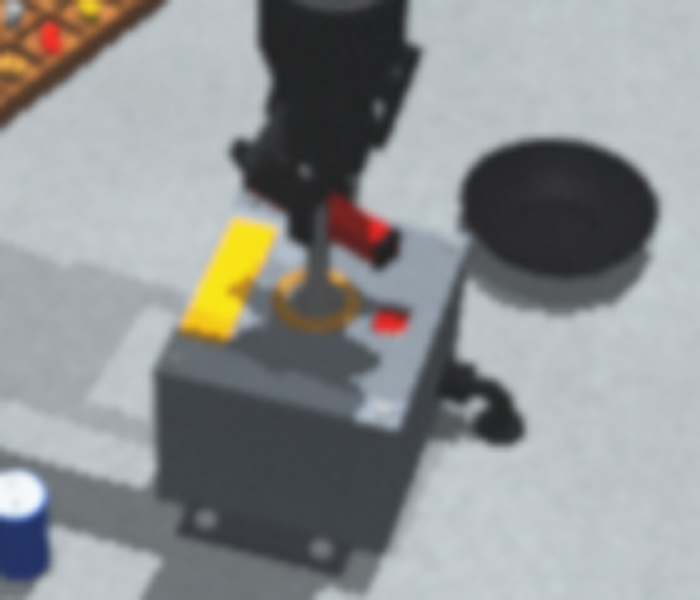

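The key sits deep in the tube and the window at (390,320) in the crop already shows red. It isn't proven fully on yet, so I'm creeping to the stop and watching the torque.

```bash
python3 -m crank '[[0,0,0,0.03,1],[0,0,0,0.06,1],[0,0,0,0.06,1]]'; python3 -c "
from bench import *;s=sense();print(s['wrist_torque'],s['tcp_rot'])"; python3 -m crank '[[0,0,0,0.03,1],[0,0,0,0.05,1],[0,0,0,0.05,1]]'; python3 -c "
from bench import *;s=sense();print(s['wrist_torque'],s['tcp_rot'])"
```

```text
time: 14.55
tool_pos: [500.5, 190.4, 185.3]
tcp_rot: [180.0, -0.0, -6.2]
ft_force: [-0.2, -0.4, 6.0]
finger_gap: 17.5
grip_force: 36.0
[0.16664646 0.38237244 0.11121128] [ 1.79985566e+02 -4.75426939e-02 -6.15564424e+00]
time: 14.85
tool_pos: [500.5, 190.4, 185.3]
tcp_rot: [180.0, -0.0, -9.0]
ft_force: [-1.3, 0.4, 6.6]
finger_gap: 17.6
grip_force: 36.0
[0.09071726 0.29835002 0.10885348] [ 1.79980366e+02 -4.66104455e-02 -9.00119775e+00]
```

```bash
python3 -m crank '[[0,0,0,0.04,1],[0,0,0,0.04,1]]'; python3 -c "
from bench import *;s=sense();print(s['wrist_torque'],s['tcp_rot'])"; python3 -m crank '[[0,0,0,0.03,1],[0,0,0,0.03,1]]'; python3 -c "
from bench import *;s=sense();print(s['wrist_torque'],s['tcp_rot'])"
```

```text
time: 15.05
tool_pos: [500.4, 190.4, 185.3]
tcp_rot: [180.0, -0.0, -11.3]
ft_force: [-1.9, 0.6, 5.7]
finger_gap: 17.5
grip_force: 36.0
[0.0985014  0.35228218 0.09026522] [ 1.79982005e+02 -4.52838445e-02 -1.13286247e+01]
time: 15.25
tool_pos: [500.4, 190.3, 185.2]
tcp_rot: [180.0, -0.0, -13.0]
ft_force: [-2.4, -0.4, 6.0]
finger_gap: 17.4
grip_force: 36.0
[0.00591689 0.39409078 0.04247818] [ 1.79978545e+02 -4.16157902e-02 -1.30241436e+01]
```

```bash
python3 -m crank '[[0,0,0,0.03,1],[0,0,0,0.03,1]]' >/dev/null; python3 -c "
from bench import *;s=sense();print(s['wrist_torque'],s['tcp_rot'])"; python3 -m crank '[[0,0,0,0.03,1],[0,0,0,0.03,1]]'>/dev/null; python3 -c "
from bench import *;s=sense();print(s['wrist_torque'],s['tcp_rot'],s['ft_force'])"
```

```text
[-0.0085545   0.42301379  0.07340187] [ 1.79981138e+02 -4.59264500e-02 -1.47464260e+01]
[-0.05090725  0.39448686  0.06232362] [ 1.79976458e+02 -4.57192052e-02 -1.64667561e+01] [-1.3004045  -0.45097923  5.64522917]
```

```bash
python3 win.py
```

```text
tq [-0.051  0.394  0.062] yaw -16.46675609042391
top 221 217 [[129, 123, 108], [130, 125, 109], [123, 119, 103], [127, 122, 107], [112, 107, 92]]
scene 317 165 [[190, 40, 37], [186, 56, 57], [153, 52, 53], [96, 80, 85], [211, 45, 44]]
```

```bash
python3 -m crank '[[0,0,0,0.03,1],[0,0,0,0.03,1]]' >/dev/null; python3 -c "
from bench import *;s=sense();print(s['wrist_torque'],s['tcp_rot'])"; python3 -m crank '[[0,0,0,0.02,1],[0,0,0,0.02,1]]'>/dev/null; python3 -c "
from bench import *;s=sense();print(s['wrist_torque'],s['tcp_rot'],s['ft_force'])"
```

```text
[-0.01806723  0.4653306   0.07721685] [ 1.79977886e+02 -4.44263257e-02 -1.81832008e+01]
[-0.0037631   0.43753538  0.20047663] [ 1.79976436e+02 -4.26802326e-02 -1.93082933e+01] [-1.87697944 -0.05380783  6.73507488]
```

```bash
python3 -m crank '[[0,0,0,0.02,1],[0,0,0,0.02,1]]' >/dev/null; python3 -c "
from bench import *;s=sense();print(s['wrist_torque'],s['tcp_rot'])"; python3 win.py
```

```text
[-0.06263341  0.42024669  0.03739486] [ 1.79973528e+02 -4.34467263e-02 -2.04546925e+01]
tq [-0.063  0.42   0.037] yaw -20.45469249571674
top 221 217 [[131, 125, 109], [130, 126, 108], [119, 114, 98], [128, 121, 106], [110, 104, 90]]
scene 317 165 [[189, 41, 39], [188, 58, 58], [121, 50, 51], [96, 82, 87], [210, 44, 43]]
```

```bash
python3 -m crank '[[0,0,0,0.02,1],[0,0,0,0.02,1]]' >/dev/null; python3 -c "
from bench import *;s=sense();print(s['wrist_torque'],s['tcp_rot'])"; python3 -m crank '[[0,0,0,0.02,1],[0,0,0,0.02,1]]'>/dev/null; python3 -c "
from bench import *;s=sense();print(s['wrist_torque'],s['tcp_rot'],s['ft_force'],s['joint_efforts'])"
```

```text
[-0.05813569  0.47813451  0.07277717] [ 1.79973962e+02 -4.54847025e-02 -2.16003161e+01]
[-0.04368717  0.54318099  0.20376088] [ 1.79974340e+02 -4.57911329e-02 -2.27413740e+01] [-1.85810669  0.18731223  6.60481899] [ -0.46729515 -45.65839648 -46.36226535  -0.10406261  -0.79132201
   0.49749048]
```

```bash
python3 -m crank '[[0,0,0,0.02,1],[0,0,0,0.02,1]]' ; python3 -c "
from bench import *;s=sense();print(s['wrist_torque'],s['tcp_rot'])"; python3 - <<'E'
from h import *
p,d=snapshot("scene");h=hsv(p)
w=np.zeros(p.shape[:2],bool);w[155:172,300:330]=1
for a,c,m in blobs(red(p)&w,3):print(a,c)
print(p[160:170,310:325].tolist()[2],p[164,308:326,0],p[164,308:326,1])
E
```

```text
time: 17.05
tool_pos: [500.4, 190.3, 185.2]
tcp_rot: [180.0, -0.0, -23.9]
ft_force: [-1.6, -0.5, 6.5]
finger_gap: 17.7
grip_force: 36.1
[-0.05328574  0.46536731  0.2917502 ] [ 1.79973751e+02 -4.46973492e-02 -2.38819328e+01]
19 [317.6 164.4]
[[115, 88, 52], [101, 85, 65], [85, 83, 80], [79, 82, 86], [81, 76, 81], [98, 63, 66], [121, 57, 58], [130, 58, 58], [125, 61, 62], [111, 65, 66], [103, 75, 78], [109, 96, 102], [126, 129, 138], [143, 152, 163], [149, 160, 171]] [108 102  91  83  78  81  96 135 191 216 218 204 187 165 151 150 151 150] [ 83  83  82  83  82  78  61  44  38  39  40  42  58 102 142 157 161 160]
```

```bash
python3 -m crank '[[0,0,0,0,1]]' >/dev/null; python3 -c "
from bench import *;s=sense();print(s['wrist_torque'],s['tcp_rot'],s['joint_efforts'][5])";python3 -m crank '[[0,0,0,0,1]]' >/dev/null; python3 -c "
from bench import *;s=sense();print(s['wrist_torque'],s['tcp_rot'],s['joint_efforts'][5])"
```

```text
[-0.0917537   0.4433506   0.25392745] [ 1.79972249e+02 -4.42383847e-02 -2.38484674e+01] 0.25710602290928364
[-0.03589835  0.44813009  0.29703321] [ 1.79972939e+02 -4.92642719e-02 -2.38452194e+01] 0.25059040635824203
```

The torque holds steady at about 0.27 N m, above the 0.14 running torque, so the switch is at the stop. I'm turning back within the play and drawing the key straight up.

```bash
python3 -m crank '[[0,0,0,-0.05,1],[0,0,0,-0.1,1],[0,0,0,-0.12,1],[0,0,-0.3,-0.12,1],[0,0,-0.8,-0.12,1],[0,0,-1.5,-0.12,1],[0,0,-2.5,-0.12,1],[0,0,-3.5,-0.12,1],[0,0,-5,-0.12,1],[0,0,-7,-0.12,1],[0,0,-9,-0.12,1],[0,0,-11,-0.12,1],[0,0,-13,-0.12,1],[0,0,-14,-0.12,1],[0,0,-14,-0.12,1]]' 35; python3 - <<'E'
from h import *
p,d=snapshot("scene");cv2.imwrite("pics/s3.png",cv2.cvtColor(cv2.resize(p[100:220,240:380],(700,600),interpolation=2),4))
E
```

```text
time: 18.8
tool_pos: [501.0, 190.8, 327.4]
tcp_rot: [-179.9, -0.2, -17.1]
ft_force: [0.0, -0.3, -3.0]
finger_gap: 17.3
grip_force: 34.9
```

View pics/s3.png

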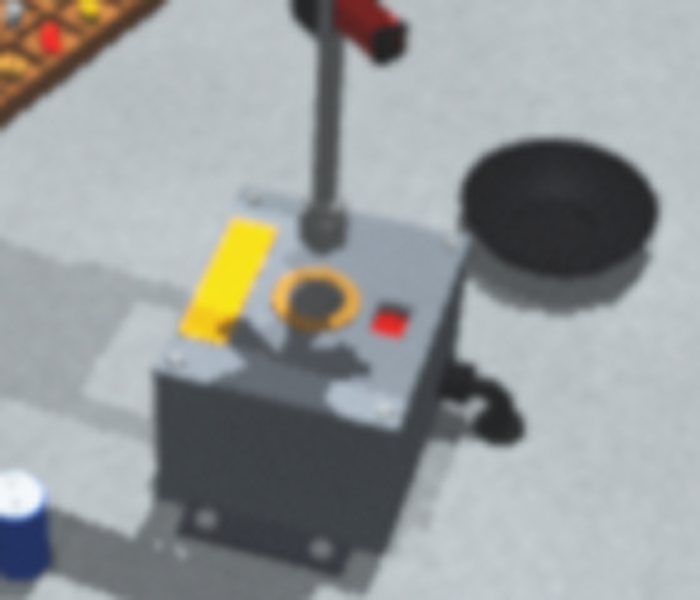

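The window is all red at (390,318) and the key is clear of the box. Carrying it back over the holder.

```bash
python3 -m crank '[[0.5,1.5,0,-0.05,1],[1.5,4,0,-0.1,1],[2.5,7,0,-0.15,1],[3.5,10.5,0,-0.2,1],[4.7,14,0,-0.25,1],[5.9,17.5,0,-0.3,1],[7.1,21,0,-0.35,1],[8.3,24.5,0,-0.4,1],[9.5,28,0,-0.456,1],[10.7,31.5,0,-0.456,1],[11.5,33.8,0,-0.456,1],[11.9,34.8,0,-0.456,1],[11.9,34.8,0,-0.456,1],[11.9,34.8,0,-0.456,1]]' 35; python3 -c "
from bench import *;s=sense();print(s['tool_pos'],s['tcp_rot'])"
```

```text
time: 20.25
tool_pos: [511.1, -176.1, 324.1]
tcp_rot: [-179.9, 0.0, 9.0]
ft_force: [0.6, 0.6, -2.0]
finger_gap: 17.3
grip_force: 34.9
[ 511.14860287 -176.12877383  324.06840478] [-1.79923653e+02  4.99615640e-02  8.99144444e+00]
```

```bash
python3 -m crank '[[0,0.1,2,0,1],[0,0.1,4.5,0,1],[0,0.1,6.5,0,1],[0,0.1,8,0,1],[0,0.1,9,0,1],[0,0.1,9.6,0,1],[0,0.1,10.1,0,1],[0,0.1,10.1,0,1]]' 35
```

```text
time: 21.05
tool_pos: [511.5, -177.9, 223.7]
tcp_rot: [-180.0, -0.0, 9.0]
ft_force: [-0.2, 0.3, -1.9]
finger_gap: 17.2
grip_force: 34.8
```

Inside the tube with no side force. I'm lowering the last 44 mm to just above the floor.

```bash
python3 -m crank '[[0,0,1,0,1],[0,0,2,0,1],[0,0,3,0,1],[0,0,3.8,0,1],[0,0,4.2,0,1],[0,0,4.4,0,1],[0,0,4.4,0,1]]' 35; python3 -m crank '[[0,0,0.1,0,1],[0,0,0.15,0,1],[0,0,0.15,0,1]]'
```

```text
time: 21.75
tool_pos: [511.4, -178.0, 179.6]
tcp_rot: [-180.0, 0.0, 9.0]
ft_force: [-0.5, -1.1, -3.2]
finger_gap: 17.3
grip_force: 34.8
time: 22.05
tool_pos: [511.6, -178.0, 178.6]
tcp_rot: [180.0, -0.0, 9.0]
ft_force: [0.9, 0.6, -3.1]
finger_gap: 17.5
grip_force: 34.8
```

```bash
python3 -m crank '[[0,0,0.05,0,1],[0,0,0.05,0,1]]'; python3 -m crank '[[0,0,0,0,2.5],[0,0,0,0,3.5],[0,0,0,0,5],[0,0,0,0,5],[0,0,0,0,5],[0,0,0,0,5],[0,0,0,0,5],[0,0,-1,0,5],[0,0,-3,0,5],[0,0,-6,0,6],[0,0,-10,0,6],[0,0,-14,0,6],[0,0,-14,0,6]]'; python3 - <<'E'
from h import *
s=sense();p,d=snapshot("wrist");C=cam("wrist",s);cv2.imwrite("pics/w4.png",cv2.cvtColor(p,4))
P=pts(C,red(p),d);P=P[abs(P[:,2]-183)<8];print(np.median(P,0),cv2.minAreaRect(P[:,:2].astype(np.float32)),P[:,2].std())
A=np.linalg.lstsq(np.c_[P[:,:2]-P[:,:2].mean(0),np.ones(len(P))],P[:,2],rcond=None)[0];print("slope",A)
E
```

```text
time: 22.25
tool_pos: [511.7, -178.1, 178.3]
tcp_rot: [180.0, -0.0, 9.0]
ft_force: [-0.7, -0.3, -0.4]
finger_gap: 17.4
grip_force: 35.4
time: 23.55
tool_pos: [513.8, -179.1, 326.2]
tcp_rot: [179.6, -0.6, 9.0]
ft_force: [0.6, -0.5, 0.6]
finger_gap: 60.2
grip_force: 0.0
[ 513.38338491 -176.97967798  183.53560922] ((510.3066101074219, -177.76141357421875), (89.12373352050781, 17.86138153076172), 9.734289169311523) 0.8462146710032923
slope [ 2.49115113e-03 -2.30393755e-02  1.83468810e+02]
```

View pics/w4.png

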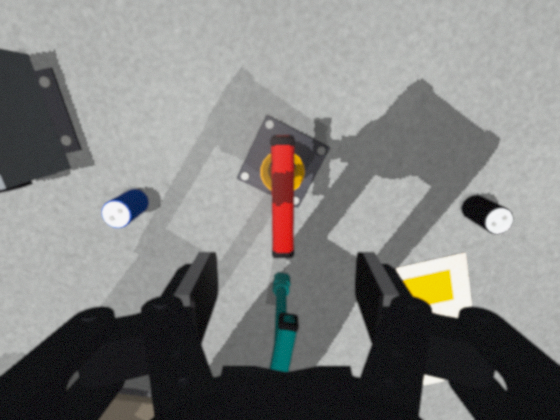

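The wrist view shows the key upright in its holder, with the bar at (283,195) and its top at 183.5 mm, as at the start. The fingers are clear of it. Settling briefly, then handing in.

```bash
python3 -m crank '[[0,0,0,0,6],[0,0,0,0,6],[0,0,0,0,6]]' && python3 -c "
from bench import *;print(hand_in())"
```

```text
time: 23.9
tool_pos: [510.9, -177.7, 316.2]
tcp_rot: [-179.9, 0.1, 9.0]
ft_force: [-0.6, 0.0, 0.0]
finger_gap: 60.0
grip_force: 0.0
the job is handed in; nothing more can be done
None
```

I turned the isolator to its stop with the window all red, stood the key back upright in its holder, let go and handed the job in at 23.9 s; the hand-in returned no verdict.

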